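# Fit the drying tube and set the boot dryer's timer

### The arm

A 6-joint arm with a two-finger parallel gripper is mounted at the origin on the work surface. World frame = base frame: x ahead of the robot, y to its left, z up, the work surface at z = 0. Lengths are in m, angles in rad, forces in N, time in s.
With the tool pointing down it reaches from about 0.225 to 0.875 m from the base axis. Payload 3.4 kg.
Tool frame: the origin (TCP) lies on the centre line of the jaws, within the pads' length; the fingertips stand 22 mm ahead of it and the grasp point (between the pads) lies 3 mm ahead of it; z points along the fingers, y is the line along which they close (so a half turn about z gives the same grasp; the last joint's range is limited). The gripper opens to 85 mm and grips with 20 to 120 N. Pads are 22 mm wide; open, the fingers measure 114 mm over their backs; the gripper's body (76 mm by 85 mm) begins 54 mm behind the grasp point. The pads swing forward as they close: fully open they stand 13 mm farther back than shut.
Start: joints at [1.005, 0.276, 1.505, -0, 1.361, -0.121], TCP at [0.247, 0.519, 0.253] pointing down, gripper open.
Joint ranges: [-2.89, 2.89], [-0.75, 2.08], [0.22, 2.7], [-1.18, 4.32], [0.11, 2.71], [-2.7, 2.7]. Speed limits (rad/s): [2.57, 2.57, 3.14, 3.14, 3.14, 3.14].

### API

Orientations are given as a unit quaternion [w, x, y, z].
In Python, from rig import manip gives the robot as it stands.
- The arm moves only by the tool steer_hand, called as name(argument=value, ...), one argument or row to a line, values as JSON. Schema: {"type":"object","properties":{"offsets":{"type":"array","items":{"type":"array","items":{"type":"array","items":{"type":"number"},"minItems":4,"maxItems":4},"minItems":1,"maxItems":5},"minItems":1,"maxItems":1},"finger_gap":{"type":"number"},"clamp_n":{"type":"number"},"only":{"type":"string"},"quiet":{"type":"boolean"},"lines":{"type":"string"}},"required":["offsets"],"additionalProperties":false}. offsets is a list that holds a single list of rows (three levels of brackets), with 1 to 5 rows, each of 4 numbers: dx, dy, dz in m, then a turn about the tool's z in rad; each row shifts and turns the commanded pose from where the row before left it, along the tool's axes as they then stand; what a row does not reach is not made up. A row lasts 1/12 s, in which the tool goes at most 0.0417 m and 0.125 rad, less where a joint would pass 70% of its speed; a pose out of reach is approached as far as the arm can. finger_gap is the finger opening in m, set as the call begins (left out keeps the last). The fingers move at their own pace and stop on an object; clamp_n is the grip in N (left out, the last holds). Time passes only in rows, so rows that do not move let the fingers close. The tool returns the time, the measured TCP pose, the force, the opening and the grip force at its end. only (a regular expression) keeps the lines of the reply that match it, lines (a string "A,B") keeps lines A to B, and quiet returns only ok. Input that does not fit is refused with a message, and nothing moves.
- manip.get_state(): the state, without advancing time (a new reading comes with each control period).
- manip.get_image(name): name is "scene" or "top" or "wrist"; returns a dict with "img" (400x640x3 uint8, red, green, blue), "camera_matrix" (3x3 intrinsics, pixels), "T" (4x4, takes a point from camera to world coordinates); the wrist camera has in their place "hand_eye" (4x4, takes a point from camera to tool coordinates, whose origin is the TCP and whose axes are the flange's). Camera axes: x right, y down, z forward; pixel columns grow to the right and rows downward; lengths in m; the calibration is good to about 2 mm. A picture is of the moment at which its call begins: read the wrist's pose just before it. There is no depth.
- manip.sign_off(): hands the job in; it is judged then, once.
The state is a dict: "clock": time; "qpos": joint angles; "qd": joint speeds; "effort": joint torques, N m; "position": TCP position; "ee_rot": TCP orientation; "contact_force": force on the tool from outside, world axes, zero at the start; "moment": the same for the moment, N m; "width": finger opening in m; "gripper_force": force on a finger pad.
Only numpy, scipy, OpenCV 4.12 (cv2) and the standard library are available. Lean on these libraries where they do the work, as an engineer would, in place of code of your own. Each camera call takes 0.05 s, during which the arm holds its last target. There are 200 camera calls.

### The job

Get the boot dryer in the archive's cleaning corner running: slide the loose grey tube down onto the dryer's bare white stub, hole in line with the orange spring button, until it is fully home and the button pops out through the hole; do not drop it on. Then turn the dryer's timer clockwise past the red top mark, bring it back to the green mark, and let go, leaving the bottle, tumbler, can and brush standing or lying where they are.

Things in the scene. Friction and masses are not known exactly. Their poses are not given: they have to be found in the camera images.
- tube: loose grey tube, upright on the table: 150 mm long, 42 mm outside diameter, 0.2 kg. Origin: centre of its lower end, z up. Lower 75 mm: open socket, 34 mm bore; upper 75 mm closed, round (grip here), black slots in the top. Hole 19 mm wide and high through the wall on its own +x side, centred 35 mm above the lower end. An orange stripe runs from the hole up and a little across the top.
- dryer: boot dryer, fixed: blue box 190 (x) by 310 (y) by 70 mm high. Origin: centre of its underside, z up, x away from the robot when not turned. On its deck, in its frame: bare white stub at (30, 100) mm; at (30, 0) mm a fixed tube already fitted, like the loose one, top 226 mm above the table; timer at (-30, -105) mm.
- stub_seat (a point): centre of the black collar at the bare stub's foot, 76 mm above the table, where the tube's lower end rests when home; axes as the dryer's. Stub: 62 mm high above here, 32 mm diameter, last 10 mm tapering to 20 mm. Orange button on its +x side (orange line on the deck too), centre 35 mm above here: the tube goes on with its x along the dryer's x, within 0.1 rad.
- button (a joint): spring button on the stub, m pressed in: 0 out (nose 23 mm from the stub's axis, 2 mm proud of a fitted tube), 0.0075 fully in. The nose is a cone: a tube pushed down presses it in by itself (about 4 to 12 N of push), and it springs out when the hole meets it.
- timer (a joint): timer dial, rad turned clockwise seen from above; it stays where it is left (friction 0.05 N m). 0: white pointer line towards the dryer's +x. Ten-minute ticks are 0.35 rad apart: green mark (20 minutes) at 0.70, red top mark (40 minutes) at 1.40, stop at 1.85.
- timer_grip (a point): on the timer's axis at the height to grip, 104 mm above the table; this frame turns with the dial. Black grip bar: 58 mm long (along this x, white pointer at +x), 14 mm thick (y), from 80 to 116 mm above the table, over a round skirt of 62 mm diameter that ends 81 mm above the table.
- bottle: green cleaner bottle with white cap, upright, 64 mm diameter, 200 mm high; origin at the centre of its underside. Leave alone.
- cup: white plastic tumbler, upright, 80 mm diameter at the rim, 110 mm high; origin at the centre of its underside. Leave alone.
- can: yellow can, upright, 66 mm diameter, 120 mm high; origin at the centre of its underside. Leave alone.
- brush: hand brush lying on the table, 190 mm long along its x, handle to its -x. Leave alone.

How it is judged:
On the way, in this order (a step that is already met when the one before it is completed fails the run):
1. the tube is fully home on the stub with the button popped out through its hole (distance between tube and stub_seat below 0.005 m and angle between the z axis of tube and the z axis of dryer, either way round below 0.06 rad and value of joint button below 0.0015 m), for 0.2 s.
2. the timer is turned past the red top mark (value of joint timer above 1.42 rad).
At the end, for the whole second after the job is handed in: the tube stands home on the stub (lower end within 5 mm of its seat, upright within 0.06 rad), button out through the hole (less than 1.5 mm pressed), tube at rest, and the timer stands at the green mark (0.70 rad, give or take 0.12) (all of step 1 and linear speed of tube below 0.02 m/s and value of joint timer between 0.58 and 0.82 rad); the robot touches nothing.
It fails at once if the cleaner bottle is shifted more than 30 mm or knocked over (distance of bottle from where it was at the start of the episode above 0.03 m or angle between bottle's own z axis and vertical above 0.5 rad).
It fails at once if the white tumbler is shifted more than 30 mm or knocked over (distance of cup from where it was at the start of the episode above 0.03 m or angle between cup's own z axis and vertical above 0.5 rad).
It fails at once if the yellow can is shifted more than 30 mm or knocked over (distance of can from where it was at the start of the episode above 0.03 m or angle between can's own z axis and vertical above 0.5 rad).
It fails at once if the brush is shifted more than 30 mm (distance of brush from where it was at the start of the episode above 0.03 m).
It fails at once if the tube is dropped onto the stub instead of being slid on (falls faster than 0.3 m/s there, out of the fingers) (horizontal distance between tube and stub_seat below 0.02 m and linear speed of tube above 0.3 m/s and not (contact force between the fingers and tube above 0.1 N)).
It also fails if it takes over 56 s, if anything falls off the work surface, if the arm or the gripper's body presses on something with over 40 N, if the wrist force passes 120 N, or if a joint passes its speed limit or range.

## Working session

There is one attempt and no reset: what is moved stays moved. The work goes in short steps, Python scripts to look and compute and a tool call to move; the robot and the scene stay as the last step left them, time stands still between calls to the robot, and variables do not carry over. Pictures are saved under pics/ and viewed, at most 10 in all, crops included, and the job is handed in when it is done.

```bash
ls; mkdir -p pics; cat > h.py <<'E'
from rig import manip
import numpy as np, cv2
from scipy.spatial.transform import Rotation as R
def Tt(s):
    T=np.eye(4); q=s["ee_rot"]; T[:3,:3]=R.from_quat([q[1],q[2],q[3],q[0]]).as_matrix(); T[:3,3]=s["position"]; return T
def snap(name,fn):
    s=manip.get_state(); d=manip.get_image(name)
    T=d["T"] if "T" in d else Tt(s)@np.array(d["hand_eye"])
    cv2.imwrite(fn+".png",np.array(d["img"])[:,:,::-1]); np.savez(fn+".npz",K=d["camera_matrix"],T=T); return d
def ray(fn,u,v,z):
    f=np.load(fn+".npz"); r=f["T"][:3,:3]@np.linalg.inv(f["K"])@[u,v,1]; o=f["T"][:3,3]
    return o+r*(z-o[2])/r[2]
def proj(fn,P):
    f=np.load(fn+".npz"); T=np.linalg.inv(f["T"]); p=f["K"]@(T[:3,:3]@np.array(P)+T[:3,3]); return p[:2]/p[2]
E
python3 - <<'E'
from h import *
for n in ["scene","top","wrist"]:
    snap(n,"pics/"+n+"0"); f=np.load("pics/"+n+"0.npz"); print(n,f["T"].round(3).tolist(),f["K"][0,0])
s=manip.get_state();print(s["clock"],s["position"],s["ee_rot"],s["contact_force"],s["width"])
print(Tt(s).round(3))
E
```

```text
pics
rig.py
scene [[0.827, 0.472, -0.304, 0.848], [0.562, -0.703, 0.437, -0.442], [-0.008, -0.532, -0.847, 1.037], [0.0, 0.0, 0.0, 1.0]] 486.8213544048678
top [[-0.028, -0.995, 0.099, 0.43], [-1.0, 0.027, -0.005, 0.033], [0.002, -0.099, -0.995, 1.117], [0.0, 0.0, 0.0, 1.0]] 417.235052943649
wrist [[0.431, 0.868, 0.245, 0.185], [0.902, -0.414, -0.119, 0.55], [-0.002, 0.272, -0.962, 0.374], [0.0, 0.0, 0.0, 1.0]] 280.3992680939644
0.15 [0.24721552 0.51873611 0.25264237] [-2.50106708e-04  2.20580836e-01  9.75368437e-01 -6.67088280e-04] [-0.10871341  0.54457693  0.21490304] 0.08510345722736634
[[-0.903  0.43  -0.001  0.247]
 [ 0.43   0.903 -0.001  0.519]
 [ 0.    -0.001 -1.     0.253]
 [ 0.     0.     0.     1.   ]]
```

View pics/top0.png

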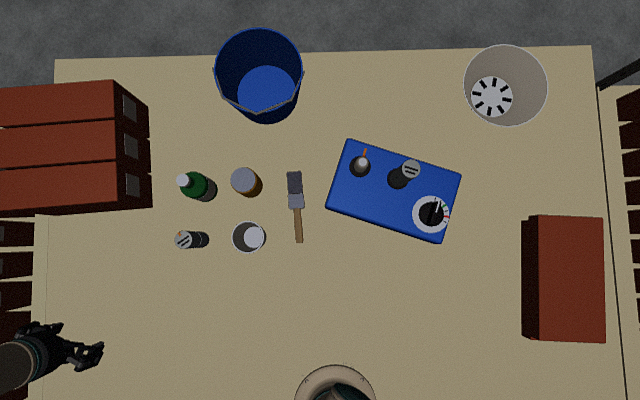

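View pics/scene0.png

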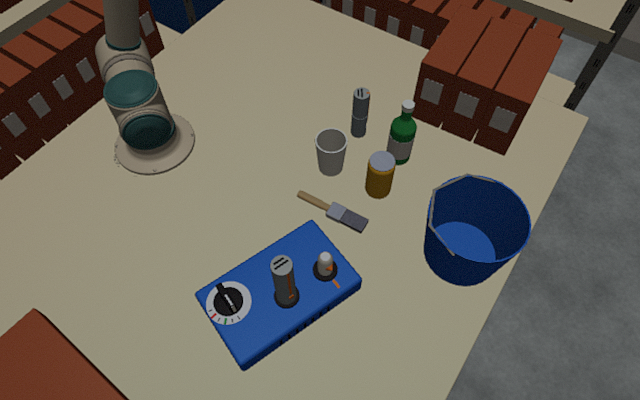

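Top view: the tube top is near (184,239), bottle (190,185), can (246,182), tumbler (248,237) and brush (296,207). On the dryer, the stub is near (360,165), the fixed tube (411,169) and the dial (432,213). I'll enlarge these.

```bash
python3 - <<'E'
import cv2,numpy as np
t=cv2.imread("pics/top0.png");s=cv2.imread("pics/scene0.png")
a=cv2.resize(t[215:265,160:220],(360,300),interpolation=cv2.INTER_CUBIC)   #x6
b=cv2.resize(t[130:250,315:475],(640,480),interpolation=cv2.INTER_CUBIC)[:, :]  #x4
c=cv2.resize(s[75:145,335:385],(300,420),interpolation=cv2.INTER_CUBIC) #x6
M=np.zeros((600,800,3),np.uint8)
b=cv2.resize(t[130:250,315:475],(480,360),interpolation=cv2.INTER_CUBIC) #x3
M[:300,:360]=a; M[:420,800-300:]=0
M[:300,360:360+0]=0
c=cv2.resize(c,(200,280)) #x4
M[300:580,0:200]=c
M[240:600,320:800]=b
d=cv2.resize(s[240:330,195:315],(320,240),interpolation=cv2.INTER_CUBIC)
M[:240,400:720]=d
cv2.imwrite("pics/m1.png",M)
E
```

```text
(no output)
```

View pics/m1.png

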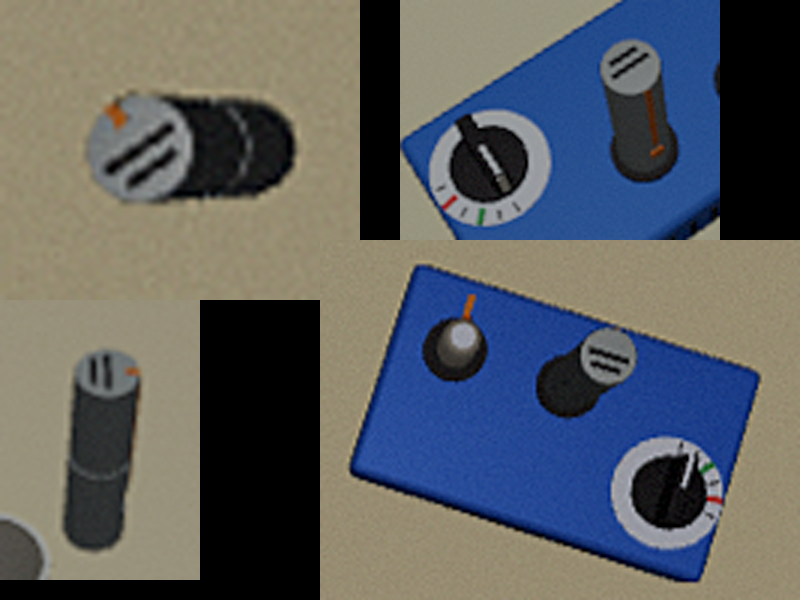

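```bash
python3 - <<'E'
from h import *
f="pics/top0";g="pics/scene0"
A=lambda x,y:(160+x/6,215+y/6)
B=lambda x,y:(315+(x-320)/3,130+(y-240)/3)
C=lambda x,y:(335+x/4,75+(y-300)/4)
D=lambda x,y:(195+(x-400)*120/320,240+y*90/240)
c=ray(f,*A(140,150),.15); print("tube top",c,"scene",ray(g,*C(107,372),.15))
print("foot right edge",ray(f,*A(296,147),0))
p=ray(f,*A(172,128),.15)-ray(f,*A(108,172),.15); print("slot yaw-90",np.arctan2(p[1],p[0]))
e=ray(f,*A(116,115),.15)-c; print("stripe yaw",np.arctan2(e[1],e[0]))
cor=[ray(f,*B(x,y),.07) for x,y in [(418,266),(760,374),(698,581),(351,473)]]
print(np.round(cor,4),"centre",np.mean(cor,0))
for i in range(4):
    d=cor[(i+1)%4]-cor[i]; print(np.linalg.norm(d),np.arctan2(d[1],d[0]))
yaw=[]; ce=np.mean(cor,0)
d=cor[0]-cor[1]+cor[3]-cor[2]; y=np.arctan2(d[1],d[0])-np.pi/2; print("yaw",y)
Rz=lambda a:np.array([[np.cos(a),-np.sin(a)],[np.sin(a),np.cos(a)]])
print("stub pred",ce[:2]+Rz(y)@[.03,.1],"fixed",ce[:2]+Rz(y)@[.03,0],"timer",ce[:2]+Rz(y)@[-.03,-.105])
print("stub top",ray(f,*B(462,335),.138),"collar",ray(f,*B(454,349),.076))
print("fixed top",ray(f,*B(608,356),.226),"scene",ray(g,*D(631,67),.226))
print("timer disc",ray(f,*B(667,492),.073),ray(g,*D(490,167),.073))
for n,z,u,v in [("bottle cap",.2,183,180),("can",.12,245,180),("cup rim",.11,249,237),("brush0",.01,295,172),("brush1",.01,299,242)]: print(n,ray(f,u,v,z))
E
```

```text
tube top [0.43432738 0.34190999 0.15      ] scene [0.43908038 0.33896955 0.15      ]
foot right edge [0.43446197 0.32079702 0.        ]
slot yaw-90 -0.9881257611297506
stripe yaw 0.5967714284809756
[[ 0.6808 -0.0511  0.07  ]
 [ 0.58   -0.3369  0.07  ]
 [ 0.4077 -0.2746  0.07  ]
 [ 0.5057  0.0112  0.07  ]] centre [ 0.54354662 -0.16282975  0.07      ]
0.3031139611831303 -1.9100930030893934
0.1831766881650298 2.7943599779719315
0.3021124419184555 1.2405524566521526
0.18590636813299707 -0.34166225684579965
yaw -0.3347777634913791
stub pred [ 0.60473705 -0.0782382 ] fixed [ 0.57188112 -0.17268653] timer [ 0.48071339 -0.25214373]
stub top [ 0.60786926 -0.07854667  0.138     ] collar [ 0.6074159  -0.07840934  0.076     ]
fixed top [ 0.57363327 -0.17308826  0.226     ] scene [ 0.57783353 -0.17557852  0.226     ]
timer disc [ 0.48225911 -0.2520009   0.073     ] [ 0.48638926 -0.2546329   0.073     ]
bottle cap [0.56634803 0.3272126  0.2       ]
can [0.57417671 0.2037317  0.12      ]
cup rim [0.43729946 0.19728992 0.11      ]
brush0 [0.60808923 0.08844803 0.01      ]
brush1 [0.42127286 0.08206202 0.01      ]
```

steer_hand(
  offsets=[
    [[-0.034,-0.011,0,0],[-0.034,-0.011,0,0],[-0.034,-0.011,0,0],[-0.034,-0.011,0,0],[-0.034,-0.011,0,0]],
  ],
  finger_gap=0.085,
  clamp_n=40,
)

```text
clock: 0.57
position: [0.3779, 0.395, 0.2531]
ee_rot: [-0.0, 0.22, 0.975, -0.0]
contact_force: [0.1, -0.2, 0.1]
width: 0.0851
gripper_force: 0.0
```

```bash
python3 - <<'E'
from h import *
snap("wrist","pics/w1"); s=manip.get_state(); print(s["position"],s["clock"],proj("pics/w1",[.4355,.341,.15]))
E
```

```text
[0.383226   0.39042875 0.25298069] 0.6167 [295.56423707 287.19286681]
```

View pics/w1.png

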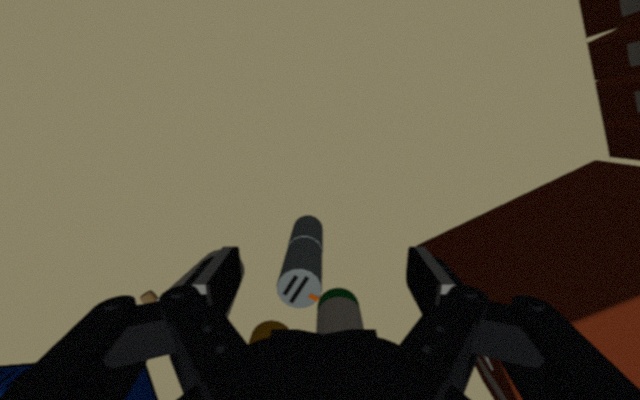

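steer_hand(
  offsets=[
    [[0,0,0,0],[0,0,0,0]],
  ],
)

```text
clock: 0.78
position: [0.3774, 0.3959, 0.2531]
ee_rot: [-0.001, 0.222, 0.975, 0.0]
contact_force: [0.9, 0.0, -0.2]
width: 0.0848
gripper_force: 0.0
```

```bash
python3 - <<'E'
from h import *
snap("wrist","pics/w2"); s=manip.get_state(); print(s["position"],s["ee_rot"],s["clock"],proj("pics/w2",[.4355,.341,.15]))
i=cv2.imread("pics/w2.png")[190:330,240:380]; cv2.imwrite("pics/w2c.png",cv2.resize(i,(560,560),interpolation=cv2.INTER_CUBIC))
E
```

```text
[0.37678379 0.39647269 0.25308889] [-5.31497958e-04  2.20801272e-01  9.75318672e-01  5.81234235e-05] 0.8333 [295.16509371 288.22377447]
```

View pics/w2c.png

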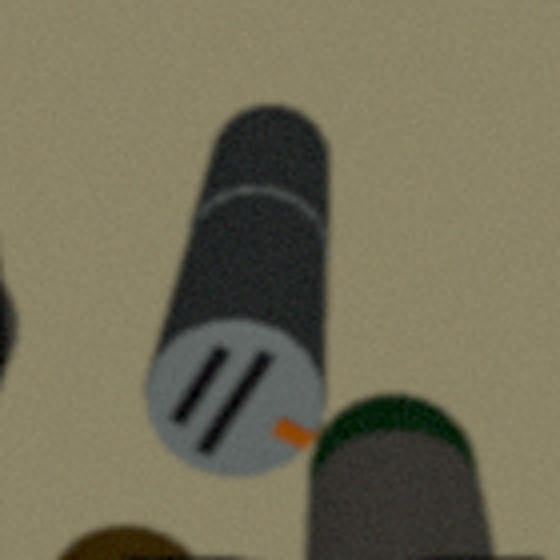

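```bash
python3 - <<'E'
from h import *
f="pics/w2"; A=lambda x,y:(240+x/4,190+y/4)
c=ray(f,*A(236,398),.15); e=ray(f,*A(296,434),.15)-c; p=ray(f,*A(268,356),.15)-ray(f,*A(207,450),.15)
print(c,np.arctan2(e[1],e[0]),np.arctan2(p[1],p[0]), np.linalg.norm(ray(f,*A(148,390),.15)-ray(f,*A(324,402),.15)))
T=Tt(manip.get_state()); print(T[:3,:3].T@(c-T[:3,3]))
E
```

```text
[0.43819025 0.34354719 0.15      ] 0.5160963107996289 2.159921559241355 0.040142499696470386
[-0.07832361 -0.02130445  0.10300832]
```

steer_hand(
  offsets=[
    [[-0.026,-0.0073,0,0],[-0.026,-0.0073,0,0],[-0.026,-0.0073,0,0],[0,0,0.035,0],[0,0,0.035,0]],
  ],
)

```text
clock: 1.25
position: [0.44, 0.3444, 0.1847]
ee_rot: [0.002, 0.221, 0.975, 0.003]
contact_force: [0.3, -0.3, -0.2]
width: 0.0849
gripper_force: 0.0
```

steer_hand(
  offsets=[
    [[0,0,0.035,0],[0,0,0.033,0],[0,0,0,0],[0,0,0,0]],
  ],
)

```text
clock: 1.58
position: [0.4364, 0.3434, 0.1141]
ee_rot: [-0.002, 0.22, 0.976, -0.001]
contact_force: [0.4, 0.1, 0.9]
width: 0.0852
gripper_force: 0.0
```

steer_hand(
  offsets=[
    [[0,0,0,0],[0,0,0,0],[0,0,0,0],[0,0,0,0],[0,0,0,0]],
  ],
  finger_gap=0.03,
  clamp_n=50,
)

```text
clock: 2.0
position: [0.4389, 0.3432, 0.1175]
ee_rot: [0.001, 0.22, 0.975, 0.001]
contact_force: [-0.8, -1.0, 5.1]
width: 0.0412
gripper_force: 49.5
```

steer_hand(
  offsets=[
    [[0,0,0,0],[0,0,0,0],[0,0,0,0]],
  ],
)

```text
clock: 2.25
position: [0.439, 0.3431, 0.1175]
ee_rot: [0.001, 0.221, 0.975, 0.001]
contact_force: [-1.1, -0.8, 5.4]
width: 0.0408
gripper_force: 49.5
```

steer_hand(
  offsets=[
    [[0,0,-0.04,0],[0,0,-0.04,0],[0,0,-0.04,0],[0,0,-0.04,0],[0,0,-0.04,0]],
  ],
)

```text
clock: 2.67
position: [0.4376, 0.3426, 0.318]
ee_rot: [0.0, 0.221, 0.975, 0.0]
contact_force: [1.8, 0.7, -3.0]
width: 0.0412
gripper_force: 51.4
```

steer_hand(
  offsets=[
    [[-0.0279,-0.0257,0,0],[-0.0279,-0.0257,0,0],[-0.0279,-0.0257,0,0],[-0.0279,-0.0257,0,0],[-0.0279,-0.0257,0,0]],
  ],
)

```text
clock: 3.08
position: [0.5088, 0.1654, 0.3161]
ee_rot: [0.001, 0.22, 0.975, 0.0]
contact_force: [1.2, -0.4, -1.6]
width: 0.0412
gripper_force: 52.0
```

steer_hand(
  offsets=[
    [[-0.0279,-0.0257,0,0],[-0.0279,-0.0257,0,0],[-0.0279,-0.0257,0,0],[-0.0279,-0.0257,0,0],[-0.0279,-0.0257,0,0]],
  ],
)

```text
clock: 3.5
position: [0.5795, -0.0109, 0.3159]
ee_rot: [0.0, 0.221, 0.975, 0.0]
contact_force: [0.1, 0.7, -1.8]
width: 0.0413
gripper_force: 52.0
```

steer_hand(
  offsets=[
    [[-0.0279,-0.0257,0,0],[-0.0279,-0.0257,0,0],[0,0,0,0.115],[0,0,0,0.115],[0,0,0,0.115]],
  ],
)

```text
clock: 3.92
position: [0.6076, -0.0806, 0.3152]
ee_rot: [-0.0, 0.388, 0.922, 0.0]
contact_force: [-1.6, -0.2, -1.5]
width: 0.0409
gripper_force: 51.8
```

steer_hand(
  offsets=[
    [[0,0,0,0.115],[0,0,0,0.115],[0,0,0,0.115],[0,0,0,0.115],[0,0,0,0.11]],
  ],
)

```text
clock: 4.33
position: [0.6074, -0.0795, 0.3157]
ee_rot: [0.0, 0.631, 0.776, 0.0]
contact_force: [-0.2, 0.8, -2.1]
width: 0.0409
gripper_force: 51.8
```

steer_hand(
  offsets=[
    [[0,0,0,0],[0,0,0,0],[0,0,0,0]],
  ],
)

```text
clock: 4.58
position: [0.6076, -0.0795, 0.3155]
ee_rot: [0.0, 0.628, 0.778, 0.0]
contact_force: [-0.3, 0.8, -1.3]
width: 0.0413
gripper_force: 51.8
```

```bash
python3 - <<'E'
from h import *
snap("scene","pics/s2"); snap("top","pics/t2"); snap("wrist","pics/w3"); s=manip.get_state(); print(s["position"]); print(Tt(s).round(3))
a=cv2.resize(cv2.imread("pics/s2.png")[170:300,270:370],(400,520),interpolation=cv2.INTER_CUBIC)
b=cv2.resize(cv2.imread("pics/w3.png")[:,120:520],(400,400))
M=np.zeros((520,800,3),np.uint8);M[:,:400]=a;M[:400,400:]=b;cv2.imwrite("pics/m2.png",M)
E
```

```text
[ 0.60767356 -0.07947981  0.31537943]
[[-0.211  0.978  0.     0.608]
 [ 0.978  0.211  0.    -0.079]
 [ 0.     0.    -1.     0.315]
 [ 0.     0.     0.     1.   ]]
```

View pics/m2.png

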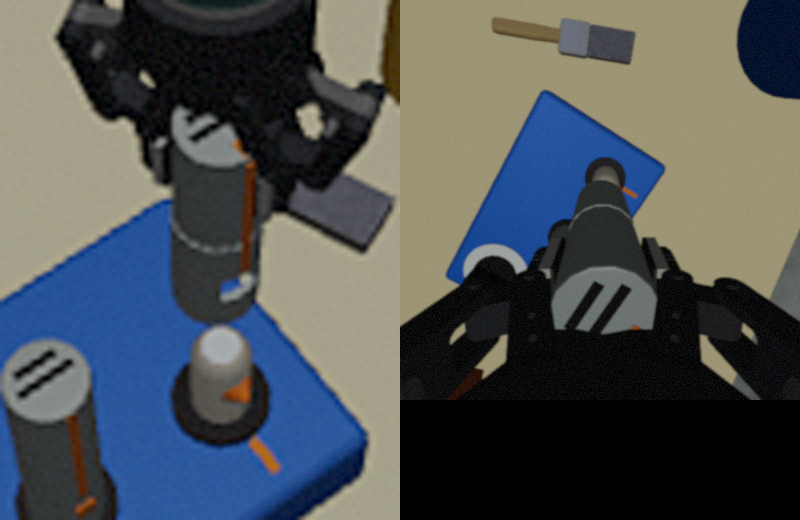

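```bash
python3 - <<'E'
from h import *
f="pics/s2";S=lambda x,y:(270+x/4,170+y/4); inv=lambda p:((p[0]-270)*4,(p[1]-170)*4)
c=[.6075,-.0790]
for z in (.076,.138): print("stub@",z,inv(proj(f,[*c,z])),"wrist",proj("pics/w3",[*c,z])-[120,0]+[400,0])
p=[.6077,-.0795]
for z in (.198,.273,.348): print("tube@",z,inv(proj(f,[*p,z])),"wrist",proj("pics/w3",[*p,z])+[280,0])
a=R.from_euler('z',-.335).as_matrix()
print("hole", inv(proj(f,np.array([*p,.233])+a@[.021,0,0])))
print("button", inv(proj(f,np.array([*c,.111])+a@[.021,0,0])),"line end",inv(proj(f,np.array([*c,.07])+a@[.06,0,0])))
for e in ((1,0,0),(0,1,0)): print(e,np.subtract(inv(proj(f,np.array([*c,.138])+.005*np.array(e))),inv(proj(f,[*c,.138]))),proj("pics/w3",np.array([*c,.076])+.005*np.array(e))-proj("pics/w3",[*c,.076]))
i=cv2.imread("pics/w3.png")[120:340,210:430]; j=cv2.imread("pics/t2.png")[120:220,310:410]
i=cv2.resize(i,(600,600),interpolation=cv2.INTER_CUBIC)
M=np.zeros((600,800,3),np.uint8);M[:,:600]=i;M[:200,600:]=cv2.resize(j,(200,200));M[200:600,600:]=cv2.resize(cv2.imread("pics/s2.png")[230:290,305:335],(200,400),interpolation=cv2.INTER_CUBIC)
cv2.imwrite("pics/m3.png",M)
E
```

```text
stub@ 0.076 (np.float64(218.2387777123306), np.float64(389.7227316292192)) wrist [602.72161489 177.54945834]
stub@ 0.138 (np.float64(218.5124358742321), np.float64(339.01683392095265)) wrist [602.61440271 188.38824674]
tube@ 0.198 (np.float64(218.57448687264514), np.float64(285.5363155884106)) wrist [602.56421546 204.40522388]
tube@ 0.273 (np.float64(218.972969673933), np.float64(208.666994285206)) wrist [602.27488109 238.12872815]
tube@ 0.348 (np.float64(219.43355021025104), np.float64(119.81870994817575)) wrist [601.58553383 318.47592284]
hole (np.float64(245.99616947958089), np.float64(282.9153731385211))
button (np.float64(242.8267483943564), np.float64(391.3744668141071)) line end (np.float64(286.8094380550074), np.float64(478.36765309294833))
(1, 0, 0) [8.15946793 4.96718097] [3.74392634 0.79219415]
(0, 1, 0) [ 5.44651229 -7.34503225] [ 0.80565783 -3.70497482]
```

View pics/m3.png

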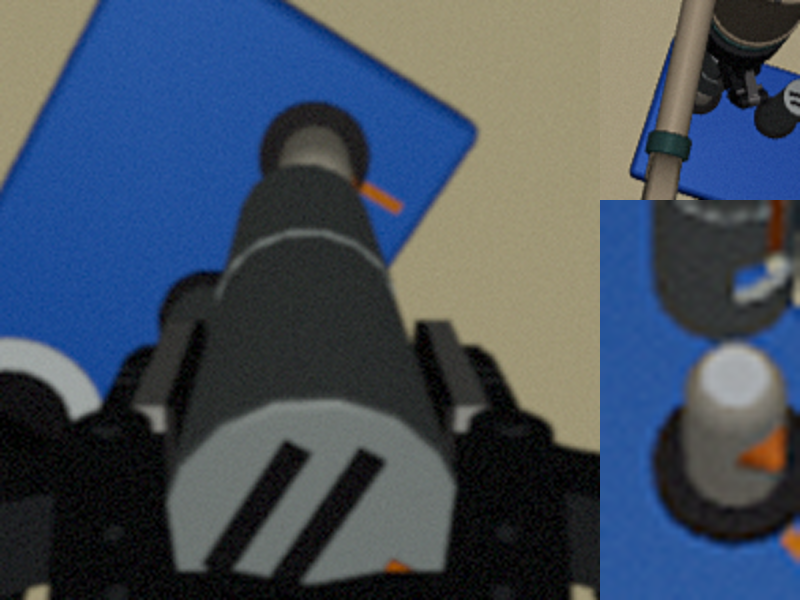

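```bash
python3 - <<'E'
from h import *
f="pics/w3";Z=lambda x,y:(210+x/2.727,120+y/2.727)
def ang(a,b,z):
    p=ray(f,*Z(*b),z)-ray(f,*Z(*a),z); return np.arctan2(p[1],p[0]),np.linalg.norm(p)
print("slots",ang((215,568),(298,445),.348),ang((283,580),(373,452),.348))
# full-image crop points (m2): edges
W=lambda x,y:(x-280,y)
def ang2(a,b,z):
    p=ray(f,*W(*b),z)-ray(f,*W(*a),z); return np.arctan2(p[1],p[0]),np.linalg.norm(p)
print("long edge",ang2((447,274),(545,91),.07),"short",ang2((545,91),(664,167),.07))
print("deck line",ang((360,183),(403,210),.07))
E
```

```text
slots (np.float64(1.2424751388464768), np.float64(0.022436479926850682)) (np.float64(1.2451119863182019), np.float64(0.02349746185629481))
long edge (np.float64(1.2204271805911333), np.float64(0.2965090477073464)) short (np.float64(-0.34204001800850226), np.float64(0.17743926193781576))
deck line (np.float64(-0.3548160742184864), np.float64(0.025570243930332172))
```

steer_hand(
  offsets=[
    [[-0.0003,0.0035,0,0],[0,0,0.02,0],[0,0,0.02,0],[0,0,0.013,0],[0,0,0,0]],
  ],
)

```text
clock: 5.15
position: [0.6097, -0.0786, 0.2589]
ee_rot: [-0.003, 0.629, 0.778, -0.001]
contact_force: [-0.3, 0.8, -2.2]
width: 0.0407
gripper_force: 51.8
```

steer_hand(
  offsets=[
    [[0,0,0,0],[0,0,0,0]],
  ],
)

```text
clock: 5.32
position: [0.612, -0.0792, 0.2633]
ee_rot: [0.001, 0.629, 0.778, 0.0]
contact_force: [0.1, -0.6, -1.5]
width: 0.0407
gripper_force: 51.8
```

```bash
python3 - <<'E'
from h import *
snap("scene","pics/s3"); snap("wrist","pics/w4"); s=manip.get_state(); print(s["position"],s["contact_force"])
M=np.zeros((600,800,3),np.uint8);M[:,:400]=cv2.resize(cv2.imread("pics/s3.png")[220:280,305:345],(400,600),interpolation=cv2.INTER_CUBIC)
M[:400,400:]=cv2.resize(cv2.imread("pics/w4.png")[140:240,270:370],(400,400),interpolation=cv2.INTER_CUBIC)
cv2.imwrite("pics/m4.png",M)
E
```

```text
[ 0.61206624 -0.0792703   0.26374164] [ 0.0445895  -0.0373128  -2.20311887]
```

View pics/m4.png

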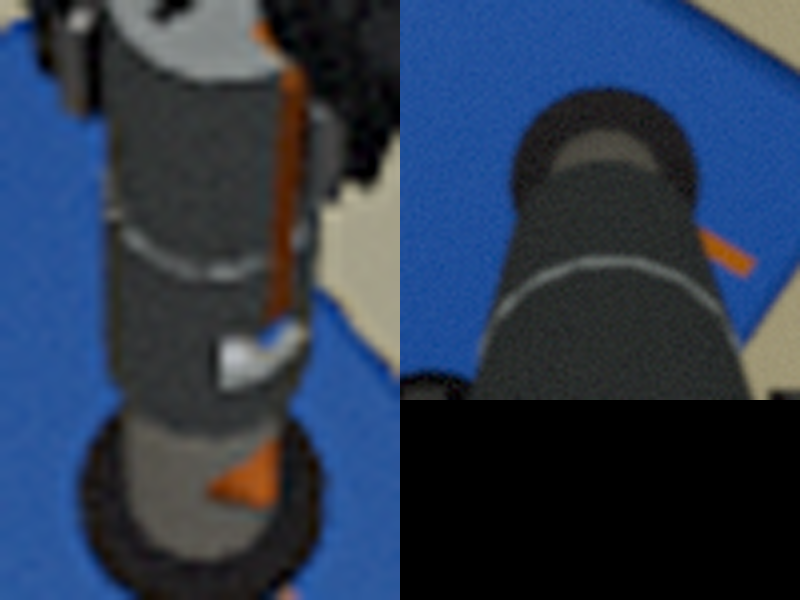

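The tube and stub line up: in the scene crop the tube is at x≈206 and the stub at ≈204, and in the wrist crop they are at 606 and 605. The yaw agrees within 0.02 rad. I'll slide down gently.

steer_hand(
  offsets=[
    [[0,0,0.006,0],[0,0,0.006,0],[0,0,0.006,0],[0,0,0,0]],
  ],
)

```text
clock: 5.75
position: [0.6109, -0.0791, 0.2427]
ee_rot: [-0.001, 0.629, 0.778, -0.0]
contact_force: [0.8, -0.3, -3.5]
width: 0.0409
gripper_force: 51.7
```

steer_hand(
  offsets=[
    [[0,0,0.005,0],[0,0,0.005,0],[0,0,0,0]],
  ],
)

```text
clock: 6.0
position: [0.612, -0.0793, 0.2339]
ee_rot: [0.001, 0.629, 0.778, 0.0]
contact_force: [0.9, -0.6, -1.3]
width: 0.0409
gripper_force: 51.3
```

steer_hand(
  offsets=[
    [[0,0,0.004,0],[0,0,0.004,0],[0,0,0.004,0],[0,0,0,0]],
  ],
)

```text
clock: 6.33
position: [0.6122, -0.0796, 0.2241]
ee_rot: [0.002, 0.629, 0.778, 0.001]
contact_force: [2.0, -1.4, -1.0]
width: 0.0409
gripper_force: 51.9
```

steer_hand(
  offsets=[
    [[0,0,0.005,0],[0,0,0.005,0],[0,0,0,0]],
  ],
)

```text
clock: 6.58
position: [0.6121, -0.0794, 0.2111]
ee_rot: [0.001, 0.629, 0.778, 0.0]
contact_force: [3.0, -1.9, -1.7]
width: 0.0407
gripper_force: 51.6
```

steer_hand(
  offsets=[
    [[0,0,0.005,0],[0,0,0.005,0],[0,0,0,0]],
  ],
)

```text
clock: 6.83
position: [0.6109, -0.0791, 0.1998]
ee_rot: [-0.001, 0.629, 0.778, -0.0]
contact_force: [3.3, -2.2, -9.5]
width: 0.0409
gripper_force: 51.7
```

steer_hand(
  offsets=[
    [[0,0,0.004,0],[0,0,0.003,0],[0,0,0,0],[0,0,0,0]],
  ],
)

```text
clock: 7.17
position: [0.6106, -0.0791, 0.1943]
ee_rot: [-0.001, 0.629, 0.778, -0.001]
contact_force: [2.5, -2.4, -4.7]
width: 0.041
gripper_force: 52.6
```

steer_hand(
  offsets=[
    [[0,0,0.002,0],[0,0,0,0],[0,0,0,0]],
  ],
)

```text
clock: 7.42
position: [0.6107, -0.0791, 0.1937]
ee_rot: [-0.0, 0.629, 0.778, -0.0]
contact_force: [0.9, -2.3, 0.5]
width: 0.041
gripper_force: 53.0
```

steer_hand(
  offsets=[
    [[0,0,0.002,0],[0,0,0,0],[0,0,0,0]],
  ],
)

```text
clock: 7.67
position: [0.6107, -0.0793, 0.1936]
ee_rot: [0.0, 0.629, 0.778, -0.0]
contact_force: [-2.1, -1.7, 7.9]
width: 0.0409
gripper_force: 54.3
```

steer_hand(
  offsets=[
    [[0,0,0.002,0],[0,0,0.001,0],[0,0,0,0],[0,0,0,0]],
  ],
)

```text
clock: 8.0
position: [0.6107, -0.0795, 0.1934]
ee_rot: [0.001, 0.629, 0.778, 0.0]
contact_force: [-4.8, -2.2, 21.1]
width: 0.041
gripper_force: 55.6
```

```bash
python3 - <<'E'
from h import *
snap("scene","pics/s4"); s=manip.get_state(); print(s["position"],s["contact_force"])
cv2.imwrite("pics/s4c.png",cv2.resize(cv2.imread("pics/s4.png")[220:300,260:350],(540,480),interpolation=cv2.INTER_CUBIC))
E
```

```text
[ 0.61066375 -0.0794702   0.19341541] [-6.31726233 -2.6141432  20.91869502]
```

View pics/s4c.png

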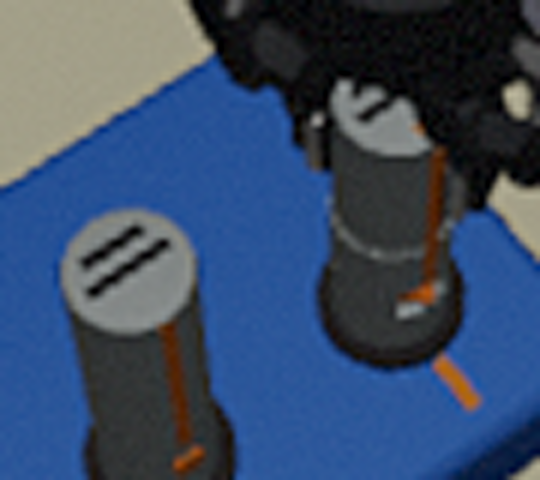

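Seated against the collar with 21 N of push. The hole shows white at about (408,308) and orange at (425,293). I'll check numerically against the projected hole and nose.

```bash
python3 - <<'E'
from h import *
f="pics/s4"; i=cv2.imread("pics/s4.png").astype(int); b,g,r=i[...,0],i[...,1],i[...,2]
c=np.array([.6105,-.0790,0])
base=lambda P:proj(f,P)
a=R.from_euler('z',-.34).as_matrix()
for rad in (.0155,.021,.023): print("axis pt r",rad,base(c+a@[rad,0,.111]).round(1))
for dy,dz in ((9.5,0),(-9.5,0),(0,9.5),(0,-9.5)):
    x=np.sqrt(21**2-dy**2); print("hole",dy,dz,base(c+a@(np.array([x,dy,111+dz])/1000)).round(1))
print("seam",base(c+a@[.021,0,.151]).round(1))
for n in ("s3","s4"):
    i=cv2.imread(f"pics/{n}.png"); print(n)
    for v in range(263,276): print(v,' '.join('%3d,%3d,%3d'%tuple(p[::-1]) for p in i[v,323:336]))
    if n=="s3": pass
E
```

```text
axis pt r 0.0155 [330.3 266.7]
axis pt r 0.021 [331.9 268.6]
axis pt r 0.023 [332.5 269.3]
hole 9.5 0 [334.9 265.3]
hole -9.5 0 [327.5 270.3]
hole 0 9.5 [331.9 266.7]
hole 0 -9.5 [331.8 270.5]
seam [332.2 260.3]
s3
263  66, 67, 64  68, 68, 67  66, 67, 66  58, 59, 60  62, 64, 62  72, 70, 71  79, 78, 75  82, 85, 81  97, 88, 81  81, 72, 62  31, 26, 25  30, 23, 21  27, 39, 59
264  97, 92, 86  98, 97, 88  93, 92, 85  86, 85, 82  90, 90, 82 100,100, 93  94, 96, 90  99, 93, 86 122, 82, 58  97, 52, 23  32, 17, 16  22, 23, 25  26, 15,  9
265  90, 87, 81  92, 90, 83  94, 91, 86  95, 94, 86  92, 95, 87  83, 87, 85  94, 90, 83 128, 83, 58 148, 77, 33 108, 51, 19  33, 28, 28  26, 26, 29  30, 25, 22
266  91, 87, 82  88, 87, 82  90, 89, 82  87, 88, 86  91, 87, 78 111, 87, 77 135, 87, 63 159, 85, 36 157, 78, 21 106, 53, 23  25, 22, 23  22, 22, 23  24, 21, 20
267  89, 87, 80  90, 88, 82  90, 87, 80 101, 88, 78 115, 74, 53 147, 77, 27 162, 80, 22 164, 84, 26 161, 84, 27 111, 57, 31  26, 25, 30  25, 24, 27  31, 30, 26
268  88, 87, 77  90, 89, 86  92, 78, 68 116, 62, 32 127, 56,  7 143, 70, 21 154, 79, 
[... 2577 characters left out ...]
  40, 49, 52  39, 47, 50  46, 47, 49  38, 36, 39  26, 24, 22
272  51, 54, 56  44, 48, 48  44, 46, 48 110,114,113 131,135,136 101,106,107  81, 86, 86  64, 68, 67  48, 51, 49  43, 46, 46  44, 45, 46  34, 32, 37  33, 32, 30
273  53, 56, 55  50, 52, 53  47, 50, 51  57, 60, 60  48, 50, 51  41, 42, 45  45, 48, 48  45, 48, 49  46, 50, 48  49, 52, 52  37, 41, 41  31, 29, 29  32, 26, 27
274  50, 53, 52  51, 55, 53  52, 54, 53  50, 51, 51  47, 48, 49  49, 52, 54  46, 52, 51  45, 51, 49  47, 49, 51  37, 42, 41  33, 31, 33  33, 31, 30  19, 18, 12
275  49, 50, 52  47, 48, 50  51, 53, 53  52, 52, 56  52, 55, 54  49, 51, 52  53, 57, 57  45, 48, 47  44, 48, 46  32, 33, 36  28, 25, 23  26, 21, 22  18, 14, 10
```

The orange nose sits in the same place as when it was free, at (326–332, 267–270). It is framed by the hole's pale rim on both sides, so the button is out. I'll release and rise.

steer_hand(
  offsets=[
    [[0,0,-0.001,0],[0,0,-0.001,0],[0,0,0,0]],
  ],
)

```text
clock: 8.3
position: [0.6107, -0.0793, 0.1935]
ee_rot: [0.001, 0.629, 0.778, -0.0]
contact_force: [-3.7, -2.7, 12.6]
width: 0.0411
gripper_force: 54.5
```

steer_hand(
  offsets=[
    [[0,0,0,0],[0,0,0,0],[0,0,0,0],[0,0,0,0],[0,0,0,0]],
  ],
  finger_gap=0.085,
)

```text
clock: 8.72
position: [0.6109, -0.0786, 0.1898]
ee_rot: [-0.001, 0.629, 0.778, -0.0]
contact_force: [-0.7, -0.0, 0.1]
width: 0.0849
gripper_force: 0.0
```

steer_hand(
  offsets=[
    [[0,0,0,0]],
  ],
)

```text
clock: 8.8
position: [0.611, -0.0788, 0.1898]
ee_rot: [-0.001, 0.629, 0.778, -0.0]
contact_force: [0.2, 1.1, 0.9]
width: 0.0853
gripper_force: 0.0
```

steer_hand(
  offsets=[
    [[0,0,-0.03,0],[0,0,-0.04,0],[0,0,-0.04,0],[0,0,0,0],[0,0,0,0]],
  ],
)

```text
clock: 9.22
position: [0.6126, -0.0793, 0.3034]
ee_rot: [0.003, 0.629, 0.778, 0.001]
contact_force: [0.5, 0.2, -0.5]
width: 0.085
gripper_force: 0.0
```

```bash
python3 - <<'E'
from h import *
snap("scene","pics/s5"); snap("wrist","pics/w5");s=manip.get_state(); print(s["position"],s["contact_force"],s["qpos"]);print(Tt(s).round(3))
i=cv2.imread("pics/s5.png")
for v in range(258,275): print(v,' '.join('%3d,%3d,%3d'%tuple(p[::-1]) for p in i[v,323:336]))
w=cv2.imread("pics/top0.png")
E
```

```text
[ 0.61072449 -0.0789127   0.29948187] [-0.54401869 -0.03645454 -1.07177847] [-2.41534202e-01  3.18546035e-01  1.32979393e+00  1.71967282e-04
  1.49470414e+00 -4.52511410e-01]
[[-0.209  0.978 -0.001  0.611]
 [ 0.978  0.209  0.001 -0.079]
 [ 0.001 -0.001 -1.     0.299]
 [ 0.     0.     0.     1.   ]]
258  49, 52, 53  53, 54, 58  51, 54, 53  51, 52, 56  52, 55, 53  51, 54, 54  47, 54, 56  69, 53, 43  80, 38,  7  80, 51, 33  71, 68, 64  61, 60, 52  44, 76,140
259  52, 55, 55  54, 55, 56  53, 56, 56  4
[... 1817 characters left out ...]
 118, 69, 42  80, 69, 64  54, 60, 65  40, 40, 40  29, 27, 26
271  48, 52, 52  53, 53, 55  49, 51, 52 108,112,111 131,137,135 133,143,144 136,146,149  91,102,104  40, 48, 54  44, 50, 53  47, 49, 49  37, 41, 40  32, 27, 29
272  51, 55, 53  49, 53, 54  48, 51, 52 115,119,120 134,138,138 113,119,118  96,101, 99  64, 69, 70  47, 47, 51  47, 51, 51  47, 46, 47  32, 33, 32  33, 27, 29
273  53, 56, 55  53, 55, 55  46, 49, 51  76, 80, 79  64, 68, 67  42, 44, 43  46, 49, 50  43, 47, 49  52, 54, 56  46, 51, 50  43, 42, 41  26, 25, 27  29, 27, 23
274  53, 54, 54  49, 54, 52  50, 52, 52  50, 52, 52  51, 52, 52  50, 51, 51  49, 51, 52  55, 55, 56  53, 56, 59  46, 50, 49  29, 26, 28  31, 27, 29  34, 26, 22
```

```bash
python3 - <<'E'
from h import *
f="pics/top0";g="pics/scene0"
B=lambda x,y:(315+(x-320)/3,130+(y-240)/3)
D=lambda x,y:(195+(x-400)*120/320,240+y*90/240)
for ff,M,a,b in ((f,B,(684,487),(693,455)),(g,D,(480,147),(507,188)),(g,D,(463,120),(507,188))):
    p=ray(ff,*M(*b),.116)-ray(ff,*M(*a),.116); print(np.arctan2(p[1],p[0]),np.linalg.norm(p),ray(ff,*M(*a),.116))
for t in (0,.2,.7): 
    an=-.34-t; d=np.array([np.cos(an),np.sin(an),0])*.029; c=np.array([.4855,-.2525,.116]); print(t,proj(g,c-d),proj(g,c+d))
# white pixels in top of dial, scene image
i=cv2.imread("pics/s5.png"); print([proj(g,[.4855,-.2525,z]) for z in (.073,.081,.116)])
gr=cv2.cvtColor(i,cv2.COLOR_BGR2GRAY)
print(gr[280:322:1,206:254])if 0 else None
for v in range(282,322): print(v,''.join('%4d'%x for x in gr[v,208:252]))
E
```

```text
-0.32761944142465266 0.026927127771852667 [ 0.48371359 -0.25410389  0.116     ]
-0.3453477134455749 0.03934910215504903 [ 0.48626737 -0.25513436  0.116     ]
-0.3526195558993945 0.06569241895165832 [ 0.46164277 -0.24576761  0.116     ]
0 [218.2557849  282.96807722] [233.04789101 305.08471187]
0.2 [220.87056138 281.59961793] [230.38002936 306.5288248 ]
0.7 [227.94892873 280.36887169] [223.08712119 307.83320274]
[array([229.08050691, 301.57875833]), array([228.44425077, 300.18945232]), array([225.55647806, 293.88381581])]
282  167 161 122  67  56  65  72  77  76  80  75  70  56  65 113 134 142 157 171 178 177 176 175 175 176 177 178 167 154 141 119  95  72  73  78  79  78  82  82  81  79  79  77  82
283  152 127  74  62  71  71  77  76  76  77  53  30  15  34 163 186 177 172 172 170 168 169 169 169 167 170 170 171 174 175 169 148 130 109  80  74  75  76  79  82  80  80  81  82
284   73  54  62  74  80  76  76  75  61  40  26  24  20   1 142 177 174 170 168 170 167 170 168 169 169 168 168 167 169 169 171 174 177 164 128  92  75  75  76  79  80  80  79  79
285   62  72  78  76  74  74  7
[... 5965 characters left out ...]
2 169 173 170 169 172 144  92 145 170 171 171 146 107 111 159 172 169 172 157 155 166 169 167 171 174 133  81 151 172 140  97  76  77  82  79  85  83  83  84
319  170 124  44  73 147 172 172 170 170 168 110 120 163 169 169 174 142  88  96 153 171 169 173 118  90 157 171 169 169 172 164 138 155 144  92  78  82  86  84  85  82  84  84  87
320  164 147  86  35  68 124 160 174 174 147  98 151 172 170 169 170 131  80 118 160 171 170 172 136  89 150 172 169 170 174 172 166 143  98  74  83  82  84  82  86  83  82  83  85
321  160 170 123  38  48  54 118 154 170 150 141 167 170 169 169 164 123  80 134 166 170 170 172 142  97 151 175 174 169 163 138  92  76  77  84  83  83  87  85  86  84  84  82  85
```

The pointer lies along the dryer's +x, so the timer reads 0. Its axis is at about (0.4855, −0.2525). I'll move over it, align with the bar and descend.

steer_hand(
  offsets=[
    [[-0.0239,-0.0264,0,0],[-0.0239,-0.0264,0,0],[-0.0239,-0.0264,0,0],[-0.0239,-0.0264,0,0],[-0.0239,-0.0264,0,0]],
  ],
  finger_gap=0.06,
  clamp_n=30,
)

```text
clock: 9.73
position: [0.5053, -0.224, 0.298]
ee_rot: [-0.002, 0.628, 0.778, -0.0]
contact_force: [0.9, -0.2, 0.5]
width: 0.0601
gripper_force: 0.0
```

steer_hand(
  offsets=[
    [[-0.0239,-0.0264,0,0],[0,0,0,-0.12],[0,0,0,-0.12],[0,0,0,-0.12],[0,0,0,-0.12]],
  ],
)

```text
clock: 10.15
position: [0.4852, -0.2523, 0.298]
ee_rot: [-0.002, 0.424, 0.906, 0.001]
contact_force: [-0.0, -1.0, -0.6]
width: 0.0601
gripper_force: 0.0
```

steer_hand(
  offsets=[
    [[0,0,0,-0.12],[0,0,0,-0.12],[0,0,0,-0.12],[0,0,0,-0.12],[0,0,0,-0.06]],
  ],
)

```text
clock: 10.57
position: [0.4855, -0.2518, 0.2979]
ee_rot: [-0.002, 0.167, 0.986, 0.001]
contact_force: [1.0, -0.7, 0.8]
width: 0.0598
gripper_force: 0.0
```

steer_hand(
  offsets=[
    [[0,0,0,0],[0,0,0,0],[0,0,0,0]],
  ],
)

```text
clock: 10.82
position: [0.486, -0.2522, 0.2991]
ee_rot: [-0.001, 0.17, 0.985, 0.001]
contact_force: [0.2, -1.0, -0.3]
width: 0.06
gripper_force: 0.0
```

```bash
python3 - <<'E'
from h import *
snap("wrist","pics/w6");s=manip.get_state(); T=Tt(s); print(T.round(3),np.arctan2(T[1,0],T[0,0]),s["qpos"].round(2) if hasattr(s["qpos"],"round") else s["qpos"])
print(proj("pics/w6",[.4855,-.2525,.116]))
d=np.array([np.cos(-.34),np.sin(-.34),0])*.029
print(proj("pics/w6",d+[.4855,-.2525,.116]),proj("pics/w6",-d+[.4855,-.2525,.116]))
i=cv2.imread("pics/w6.png"); u,v=proj("pics/w6",[.4855,-.2525,.1]).astype(int)
cv2.imwrite("pics/w6c.png",cv2.resize(i[v-75:v+75,u-100:u+100],(800,600),interpolation=cv2.INTER_CUBIC)); print(u,v)
E
```

```text
[[-0.942  0.334 -0.001  0.486]
 [ 0.334  0.942  0.001 -0.252]
 [ 0.002  0.001 -1.     0.299]
 [ 0.     0.     0.     1.   ]] 2.800707366800172 [-0.61  0.21  1.48  0.    1.45 -1.84]
[321.58762341 186.78916526]
[321.68008519 211.66048404] [321.49038487 160.6329433 ]
321 183
```

View pics/w6c.png

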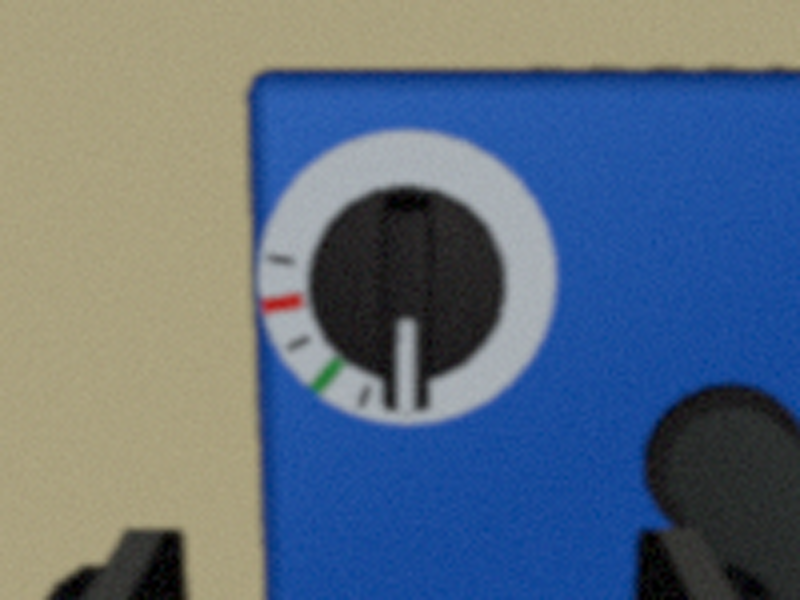

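The bar is vertical in the view (u≈407), aligned with the tool, with about 1 mm of offset. The pointer is at 0.

steer_hand(
  offsets=[
    [[0.001,0.001,0.04,0],[0,0,0.04,0],[0,0,0.04,0],[0,0,0.04,0],[0,0,0.027,0]],
  ],
)

```text
clock: 11.28
position: [0.4839, -0.2499, 0.1098]
ee_rot: [-0.002, 0.17, 0.986, 0.001]
contact_force: [-0.5, -0.1, -1.0]
width: 0.0603
gripper_force: 0.0
```

steer_hand(
  offsets=[
    [[0,0,0,0],[0,0,0,0]],
  ],
)

```text
clock: 11.45
position: [0.4851, -0.2507, 0.1123]
ee_rot: [-0.002, 0.169, 0.986, 0.001]
contact_force: [0.3, -1.0, 0.2]
width: 0.0601
gripper_force: 0.0
```

steer_hand(
  offsets=[
    [[0,0,0,0],[0,0,0,0],[0,0,0,0],[0,0,0,0],[0,0,0,0]],
  ],
  finger_gap=0.008,
  clamp_n=40,
)

```text
clock: 11.87
position: [0.4865, -0.2532, 0.1155]
ee_rot: [0.002, 0.169, 0.986, -0.002]
contact_force: [-1.8, -4.4, 6.5]
width: 0.0132
gripper_force: 41.5
```

steer_hand(
  offsets=[
    [[0,0,0,0],[0,0,0,0],[0,0,0,0]],
  ],
)

```text
clock: 12.12
position: [0.4865, -0.2532, 0.1155]
ee_rot: [0.002, 0.169, 0.986, -0.002]
contact_force: [-2.4, -2.9, 6.4]
width: 0.0135
gripper_force: 41.5
```

steer_hand(
  offsets=[
    [[0,0,0,0.1],[0,0,0,0.11],[0,0,0,0.11],[0,0,0,0.11],[0,0,0,0.11]],
  ],
)

```text
clock: 12.53
position: [0.4859, -0.2541, 0.1155]
ee_rot: [0.002, 0.428, 0.904, -0.003]
contact_force: [-4.5, -5.6, 7.0]
width: 0.0131
gripper_force: 41.5
```

steer_hand(
  offsets=[
    [[0,0,0,0.11],[0,0,0,0.11],[0,0,0,0.11],[0,0,0,0.11],[0,0,0,0.11]],
  ],
)

```text
clock: 12.95
position: [0.4848, -0.2546, 0.1155]
ee_rot: [0.002, 0.657, 0.754, -0.003]
contact_force: [-7.3, -7.3, 7.4]
width: 0.0133
gripper_force: 41.6
```

steer_hand(
  offsets=[
    [[0,0,0,0.11],[0,0,0,0.11],[0,0,0,0.11],[0,0,0,0.11],[0,0,0,0]],
  ],
)

```text
clock: 13.37
position: [0.4839, -0.2546, 0.1155]
ee_rot: [0.002, 0.805, 0.593, -0.003]
contact_force: [-8.6, -8.5, 8.6]
width: 0.0129
gripper_force: 41.8
```

steer_hand(
  offsets=[
    [[0,0,0,0.03],[0,0,0,0],[0,0,0,0]],
  ],
)

```text
clock: 13.62
position: [0.4838, -0.2546, 0.1155]
ee_rot: [0.002, 0.813, 0.583, -0.003]
contact_force: [-9.1, -8.1, 8.7]
width: 0.0131
gripper_force: 41.8
```

```bash
cat > dial.py <<'E'
from h import *
import sys
snap("scene","pics/d"+sys.argv[1]); s=manip.get_state(); T=Tt(s)
print("tool turned",2.8007-np.arctan2(T[1,0],T[0,0]),s["moment"],s["qpos"])
E
python3 dial.py 1
```

```text
tool turned 1.556766246969578 [-1.35254651  1.43050629 -0.0464949 ] [-0.60684776  0.3469073   1.77213557 -0.00873525  1.02075078 -0.27542453]
```

steer_hand(
  offsets=[
    [[0,0,0,0.06],[0,0,0,0],[0,0,0,0]],
  ],
)

```text
clock: 13.92
position: [0.4837, -0.2545, 0.1155]
ee_rot: [0.002, 0.83, 0.558, -0.003]
contact_force: [-10.0, -8.5, 9.9]
width: 0.0132
gripper_force: 41.9
```

steer_hand(
  offsets=[
    [[0,0,0,-0.1],[0,0,0,-0.1],[0,0,0,-0.1],[0,0,0,-0.1],[0,0,0,-0.1]],
  ],
)

```text
clock: 14.33
position: [0.4848, -0.2546, 0.1155]
ee_rot: [0.002, 0.664, 0.747, -0.003]
contact_force: [-6.1, -7.9, 7.6]
width: 0.0134
gripper_force: 41.6
```

steer_hand(
  offsets=[
    [[0,0,0,-0.1],[0,0,0,-0.1],[0,0,0,-0.1],[0,0,0,-0.12],[0,0,0,0]],
  ],
)

```text
clock: 14.75
position: [0.4856, -0.2543, 0.1155]
ee_rot: [0.002, 0.494, 0.869, -0.003]
contact_force: [-5.0, -6.9, 7.0]
width: 0.0131
gripper_force: 41.5
```

steer_hand(
  offsets=[
    [[0,0,0,0],[0,0,0,0]],
  ],
)

```text
clock: 14.92
position: [0.4856, -0.2543, 0.1155]
ee_rot: [0.002, 0.496, 0.868, -0.003]
contact_force: [-5.0, -6.9, 7.2]
width: 0.0131
gripper_force: 41.5
```

```bash
python3 dial.py 2
```

```text
tool turned 0.69725801865772 [-1.06557602  0.71616972  0.07911797] [-0.60618445  0.34743452  1.77127798 -0.00592698  1.01824889 -1.13572262]
```

steer_hand(
  offsets=[
    [[0,0,0,0],[0,0,0,0],[0,0,0,0],[0,0,0,0],[0,0,0,0]],
  ],
  finger_gap=0.06,
)

```text
clock: 15.38
position: [0.4858, -0.2508, 0.1132]
ee_rot: [-0.0, 0.497, 0.868, 0.0]
contact_force: [0.3, -0.5, -0.2]
width: 0.0597
gripper_force: 0.0
```

steer_hand(
  offsets=[
    [[0,0,-0.02,0],[0,0,-0.04,0],[0,0,-0.04,0],[0,0,-0.04,0],[0,0,-0.04,0]],
  ],
)

```text
clock: 15.8
position: [0.4855, -0.2506, 0.295]
ee_rot: [-0.0, 0.497, 0.868, 0.0]
contact_force: [0.3, -1.2, 0.8]
width: 0.0599
gripper_force: 0.0
```

steer_hand(
  offsets=[
    [[0,0,0,0],[0,0,0,0],[0,0,0,0]],
  ],
)

```text
clock: 16.05
position: [0.4854, -0.2507, 0.2926]
ee_rot: [-0.001, 0.497, 0.868, 0.0]
contact_force: [-0.0, 1.2, -1.1]
width: 0.0603
gripper_force: 0.0
```

```bash
python3 - <<'E'
from h import *
snap("wrist","pics/w7"); snap("scene","pics/s6"); 
s=manip.get_state(); T=Tt(s); print(np.arctan2(T[1,0],T[0,0]))
c=np.array([.4855,-.2525,.116])
for n in ("w7","s6"):
    f="pics/"+n; i=cv2.imread(f+".png").astype(int)
    # sample brightness along ring radius 10..26 mm at bar top height for each dial angle
    best=[]
    for t in np.arange(-.2,1.8,.05):
        an=-.34-t; v=0
        for r in np.arange(.010,.026,.002):
            u=proj(f,c+[r*np.cos(an),r*np.sin(an),0]).round().astype(int); v+=i[u[1],u[0]].mean() if 0<=u[1]<400 and 0<=u[0]<640 else 0
        best.append((round(v/8),round(t,2)))
    print(n,sorted(best)[::-1][:7])
i=cv2.imread("pics/s6.png"); j=cv2.imread("pics/s5.png")
print("tube img diff",np.abs(i[235:280,310:345].astype(int)-j[235:280,310:345]).mean())
E
```

```text
2.1018927370197185
w7 [(167, np.float64(0.7)), (166, np.float64(0.75)), (153, np.float64(0.65)), (142, np.float64(0.8)), (127, np.float64(0.6)), (104, np.float64(0.85)), (86, np.float64(0.55))]
s6 [(166, np.float64(0.8)), (165, np.float64(0.85)), (155, np.float64(0.75)), (147, np.float64(0.9)), (112, np.float64(0.7)), (109, np.float64(0.95)), (87, np.float64(0.65))]
tube img diff 2.8656084656084655
```

```bash
python3 - <<'E'
from h import *
def fit(f,z=.116):
    i=cv2.imread(f+".png"); g=i.min(2); 
    c0=proj(f,[.4855,-.2525,z]); 
    m=np.zeros(g.shape,np.uint8); yy,xx=np.mgrid[:400,:640]
    s=np.linalg.norm(proj(f,[.4855+.02,-.2525,z])-c0)/.02
    m=((xx-c0[0])**2+(yy-c0[1])**2<(s*.02)**2)&(g>90)
    n,l,st,ce=cv2.connectedComponentsWithStats(m.astype(np.uint8))
    d=((xx-c0[0])**2+(yy-c0[1])**2); 
    k=min(range(1,n),key=lambda k:d[l==k].min()); v,u=np.where(l==k)
    P=np.array([ray(f,a,b,z)[:2] for a,b in zip(u,v)]); q=P-P.mean(0); w=np.linalg.svd(q)[2][0]
    if w@(P.mean(0)-[.4855,-.2525])<0: w=-w
    return len(P),-.34-np.arctan2(w[1],w[0]),P.mean(0)
for n in("s5","s6","w6","w7"): print(n,fit("pics/"+n))
i=cv2.imread("pics/s6.png").astype(int); j=cv2.imread("pics/s5.png").astype(int); k=cv2.imread("pics/s4.png").astype(int)
print(np.abs(i-j)[262:275,318:337].mean(),np.abs(j-k)[262:275,318:337].mean(),np.abs(i-j)[30:80,0:40].mean())
E
```

```text
s5 (28, np.float64(-0.008292683604750883), array([ 0.49427692, -0.25697886]))
s6 (24, np.float64(0.6739453059729856), array([ 0.4887199 , -0.26240741]))
w6 (83, np.float64(0.020923296168033068), array([ 0.49563416, -0.25563562]))
w7 (71, np.float64(0.6952608202105679), array([ 0.49061538, -0.26165008]))
2.8502024291497974 3.935222672064777 3.148
```

Fitted to the pointer line, the timer stands at about 0.68–0.70. The tube image is unchanged within noise, and the gripper is clear. I'm handing in.

```bash
python3 -c "from rig import manip; print(manip.sign_off())"
```

```text
the job is handed in; nothing more can be done
None
```

The job is handed in but no verdict came back: by my measurements the tube is home with the button out, the timer went past red (about 1.6 rad) and back to about 0.69 rad, and bottle, tumbler, can and brush were left alone.

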